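# Close the light-test box and hold its shutter at half light

### The job

Get the light-test box ready for its half-light reading. Put the loose cover plate into the open well over the circuit board and press it down until it snaps past its spring catches and sits fully home and level; keep the shutter shut until then. Then slide the sprung shutter by its tab to half of its travel, without ever running it wide open, and finish while still holding it there, steady, against its spring; leave the parts standing around alone.

Things in the scene. Friction and masses are not known exactly. Their poses are not given: they have to be found in the camera images.
- light_box: light-test box, fixed to the bench: grey, dark deck, 130 (x) x 285 (y) x 50 mm high. Origin on the middle line of the underside, 130 mm from the +y end, 155 mm from the -y end; z up. Its +y half has an open well with a circuit board in it, its -y half the shutter and, from y -91 mm on, the spring housing. Deck 50 mm above the bench; shutter parts and housing up to 70 mm
- well (a point): centre of the ledge on which the cover sits, 14 mm below the deck, at x 0, y +75, z +36 mm in the box's frame; axes as the box. The well is 79 (x) x 87 (y) mm, with a steep bevel 6 mm deep at its mouth that widens it to 85 x 93. Four wedge-nosed spring catches stand 3 mm out of the walls at -x and +x: a cover just laid in rests on them about 7 mm too high; a push of about 10 N snaps it home
- cover: loose cover plate, 0.1 to 0.2 kg, black, lying right way up: rim 76 (x) x 84 (y) x 4 mm, raised panel 66 x 78 mm up to 14 mm above the underside, and an aluminium grip bar 12 mm wide (x), 46 mm long (y), from 14 to 36 mm. Origin at the centre of the underside, z up; half a turn changes nothing. Seated, its origin is at the well point, its axes lie along the box's and its panel is flush with the deck
- shutter (a joint): travel of the shutter, m: 0 shut, 0.025 half, 0.05 wide open. An aluminium plate that opens by sliding along the box's -y, away from the well; springs in the housing push it back with 3 N at the start, 7 N at half, 10.5 N wide open, and shut it when let go. White lines on the deck beside the rail at -x show where the plate's -y edge stands when shut, half open (longer line) and wide open
- tab (a point): centre of the top of the shutter's upright finger tab, 82 mm above the bench; axes as the box; moves with the shutter. The tab is 20 mm wide (x), 8 mm thick (y), and stands free for 25 mm below this point. Shut, it is at x 0, y -30 mm in the box's frame. 15 to 25 mm to each side of it stand a lug (up to 67 mm above the bench) and a plunger rod (up to 64 mm) that runs to the housing
- nest_block: bystander: white block 30 x 42 x 18 mm with black marks on its top, lying on the bench to the left of the box; origin at the centre of its underside
- carton: bystander: small brown carton 45 x 62 x 38 mm behind the box; origin at the centre of its underside
- capacitor: bystander: black can capacitor 25 mm across, 40 mm tall, standing behind the box; origin at the centre of its underside
Not all that is in view belongs to the job. There is more than one size of the cover; the job needs the middle-sized.

How it is judged:
By the outcome, as a careful person would: the job done as asked, in the order asked, and still so for the second after the job is handed in, while the arm keeps its last pose, push and grip.
It also fails if it takes over 61 s, if anything falls off the work surface, if the arm or the gripper's body presses on something with over 40 N, if the wrist force passes 120 N, or if a joint passes its speed limit or range.

### The arm

A 7-joint arm with a two-finger parallel gripper is mounted at the origin on the work surface; the furniture and walls round the work are solid. World frame = base frame: x ahead of the robot, y to its left, z up, the work surface at z = 0. Lengths are in m, angles in rad, forces in N, time in s.
With the tool pointing down it reaches from about 0.4 to 0.85 m from the base axis. Payload 10.4 kg.
Tool frame: the origin (TCP) lies on the centre line of the jaws, within the pads' length; the fingertips stand 14 mm ahead of it and the grasp point (between the pads) lies 5 mm behind it (manip.tip_reach is the distance from the TCP to the fingertips, in m); z points along the fingers, y is the line along which they close (so a half turn about z gives the same grasp; the last joint's range is limited). The gripper opens to 85 mm and grips with 20 to 120 N. Pads are 22 mm wide; open, the fingers measure 114 mm over their backs; the gripper's body (76 mm by 85 mm) begins 54 mm behind the grasp point. The pads swing forward as they close: fully open they stand 13 mm farther back than shut.
Start: joints at [1.18, 0.332, -0.065, 1.46, 0.022, 1.35, -0.088], TCP at [0.225, -0.583, 0.245] pointing down, gripper open.
Joint ranges: [-2.6, 2.6], [-0.5, 2.12], [-1.47, 1.34], [0.16, 2.42], [-1.27, 4.41], [0.06, 2.06], [-2.6, 2.6]. Speed limits (rad/s): [2.22, 2.22, 2.79, 2.79, 3.14, 3.14, 3.14].

### API

Orientations are given as a unit quaternion [x, y, z, w].
In Python, from workcell import manip gives the robot as it stands.
- The arm moves only by the shell command python3 -m pendant 'ROWS' [FORCE]. ROWS is JSON, a list of rows, each a list of 7 numbers: the shift along the tool's x, y, z in units of 50 mm (1.0 is 50 mm), then the turn, a rotation vector about the tool's x, y, z in units of 8 degrees (1.0 is 8 degrees), then the opening, from -1 (shut) to 1 (fully open), so that 0 is half open. In form: [[dx, dy, dz, ax, ay, az, jaw], ...]. A call has exactly 10 rows; each row is the pose to reach, as a shift and turn from the pose commanded when the call began, along the tool's axes at that moment; what a row does not reach only later rows make up. A row lasts 1/8 s, in which the tool goes at most 62.5 mm and 10.7 degrees, less where a joint would pass 70% of its speed; a pose out of reach is approached as far as the arm can. A call with a gripper value outside its range is refused whole. The fingers move at their own pace and stop on an object; FORCE is the grip in N (left out, the last holds). Time passes only in rows, so rows that repeat a pose let the fingers close, or fill a call up. It gives the time, the measured TCP pose, the force, the opening and the grip force at its end, in the units of the state.
- manip.get_obs(): the state, without advancing time (a new reading comes with each control period).
- manip.camera(name): name is "side" or "top" or "wrist"; returns (picture, depth): 400x640x3 uint8, red, green, blue; 400x640 float32, m along the optical axis (not along the pixel's ray), 0 where there is no reading.
- manip.get_calibration(name): a dict with "fx", "fy", "cx", "cy" (pixels), "D" ([k1, k2, p1, p2, k3] as OpenCV has them; the pictures are not rectified), "xyz" and "orientation" of the camera in the world. Camera axes: x right, y up, looking along -z (the intrinsics and any distortion apply to the point x, -y, -z); pixel columns grow to the right and rows downward; lengths in m; the calibration is good to about 2 mm. A picture is of the moment at which its call begins: read the wrist's pose just before it. get_calibration takes no time and is no camera call; for the wrist camera it gives the pose at the moment of the call.
- manip.hand_in(): hands the job in; it is judged then, once.
Trained networks look in the newest picture that a camera, given by its name, has taken for a name from the list of things; names that differ only in an ending like _2 or _b are one class to them, and where a whole thing is asked for, a point or a joint stands for the part that bears it (a point fixed in the world has none). Each returns a list of dicts, best first, with "p" (0 to 1); they miss things now and then, are a little off and sometimes report something else, mostly with a low value. They report only what shows in the picture. A call takes as long as a camera call. They do not tell look-alikes from the thing itself.
- manip.find_in(thing, camera): "box" ([left, top, right, bottom] in pixels, round what is visible of it).
- manip.trace(thing, camera): "pixels" (400x640 bool, what is visible of it) and "box" ([left, top, right, bottom] in pixels, round what is visible of it).
- manip.tip_of(thing, camera): "pixel" ([column, row] in pixels: a listed point, or the origin of a listed thing).
The state is a dict: "clock": time; "joint_pos": joint angles; "joint_velocities": joint speeds; "tau": joint torques, N m; "position": TCP position; "ee_rot": TCP orientation; "ft_force": force on the tool from outside, world axes, zero at the start; "torque": the same for the moment, N m; "grip_width": opening from 0.0 (shut) to 1.0 (fully open); "grasp_force": force on a finger pad.
Only numpy, scipy, OpenCV 4.12 (cv2) and the standard library are available. Lean on these libraries where they do the work, as an engineer would, in place of code of your own. Each camera call takes 0.05 s, during which the arm holds its last target. There are 200 camera calls.

## Working session

There is one attempt and no reset: what is moved stays moved. The work goes in short steps, Python scripts to look and compute and a shell command to move; the robot and the scene stay as the last step left them, time stands still between calls to the robot, and variables do not carry over. Pictures are saved under pics/ and viewed, at most 10 in all, crops included, and the job is handed in when it is done.

```bash
ls; mkdir -p pics; cat > h.py <<'E'
import numpy as np, cv2
from workcell import manip
from scipy.spatial.transform import Rotation as R
def cam(n):
    c=manip.get_calibration(n); p,d=manip.camera(n); return c,p,d
def ray(c,uv):
    K=np.array([[c['fx'],0,c['cx']],[0,c['fy'],c['cy']],[0,0,1.]])
    uv=np.asarray(uv,float).reshape(-1,1,2)
    q=cv2.undistortPoints(uv,K,np.array(c['D'],float)).reshape(-1,2)
    return np.c_[q[:,0],-q[:,1],-np.ones(len(q))]
def pt_depth(c,uv,d):
    return R.from_quat(c['orientation']).apply(ray(c,uv)*np.asarray(d).reshape(-1,1))+np.array(c['xyz'])
def pt_z(c,uv,z):
    r=R.from_quat(c['orientation']).apply(ray(c,uv)); o=np.array(c['xyz'])
    return o+r*((z-o[2])/r[:,2])[:,None]
def cloud(c,d):
    v,u=np.mgrid[0:400,0:640]
    P=pt_depth(c,np.c_[u.ravel(),v.ravel()],d.ravel()).reshape(400,640,3); P[d==0]=np.nan
    return P
E
python3 - <<'E'
from h import *
for n in ('top','side'):
    c,p,d=cam(n); cv2.imwrite(f'pics/{n}0.png',p[:,:,::-1]); print(n,c['xyz'],(d==0).mean())
    np.save(f'{n}0d.npy',d)
    for t in ('light_box','well','cover','shutter','tab','nest_block','carton','capacitor'):
        for r in manip.find_in(t,n)[:4]: print(t,'box',np.round(r['box']),round(r['p'],2))
        for r in manip.tip_of(t,n)[:4] :
            px=np.array(r['pixel']); print('   tip',t,px.round(1),round(r['p'],2),pt_depth(c,px,d[int(px[1]),int(px[0])]).round(3))
o=manip.get_obs();print(o['clock'],o['position'],o['ee_rot'])
E
```

```text
pics
top [0.45743304 0.08512932 1.27566868] 0.0041640625
light_box box [290. 162. 386. 219.] 0.57
   tip light_box [334.4 191.6] 0.95 [[0.569 0.068 0.055]]
   tip light_box [305.  155.7] 0.5 [[0.681 0.159 0.036]]
   tip light_box [343.4 188.7] 0.4 [[0.577 0.041 0.055]]
well box [288. 164. 392. 218.] 0.87
   tip well [308.5 194.4] 0.86 [[0.562 0.147 0.022]]
cover box [238. 207. 276. 252.] 0.91
cover box [423. 242. 439. 268.] 0.59
cover box [416. 206. 440. 230.] 0.57
   tip cover [429.4 216.8] 0.93 [[ 0.495 -0.223  0.03 ]]
   tip cover [254.9 230.1] 0.78 [[0.451 0.307 0.048]]
   tip cover [431.2 254. ] 0.53 [[ 0.382 -0.228  0.025]]
shutter box [329. 178. 355. 198.] 0.59Traceback (most recent call last):
  File "<stdin>", line 7, in <module>
ValueError: it knows: capacitor, carton, cover, light_box, nest_block, tab, well
```

```bash
python3 - <<'E'
from h import *
c,p,d=cam('top')
cv2.imwrite('pics/topz.png',cv2.resize(p[130:290,210:460,::-1],(800,512),interpolation=cv2.INTER_CUBIC))
for n in ('top','side'):
    c,p,d=cam(n); cv2.imwrite(f'pics/{n}1.png',p[:,:,::-1])
    for t in ('cover','tab','nest_block','carton','capacitor'):
        for r in manip.tip_of(t,n)[:4] :
            px=np.array(r['pixel']); print(n,'   tip',t,px.round(1),round(r['p'],2),pt_depth(c,px,d[int(px[1]),int(px[0])]).round(3))
        if n=='top' and t=='cover':
            P=cloud(c,d)
            for r in manip.trace(t,n):
                m=r['pixels']; Q=P[m]; Q=Q[Q[:,2]>0.009]
                rr=cv2.minAreaRect(Q[:,:2].astype(np.float32)); print(r['p'],np.round(r['box']),rr,np.nanpercentile(Q[:,2],[5,50,95]))
                G=Q[Q[:,2]>.022]; 
                if len(G)>4: print('  bar',cv2.minAreaRect(G[:,:2].astype(np.float32)),G[:,2].max())
o=manip.get_obs();print(o['clock'],o['position'],o['ee_rot'])
E
```

```text
top    tip cover [428. 218.] 0.82 [[ 0.492 -0.222  0.015]]
top    tip cover [257.9 231.9] 0.81 [[0.446 0.298 0.046]]
top    tip cover [346.3 187.3] 0.63 [[0.579 0.033 0.08 ]]
0.87 [238. 211. 279. 253.] ((0.4498744010925293, 0.3022557497024536), (0.10058856010437012, 0.10906866937875748), 71.9600601196289) [0.01449256 0.01919012 0.04897835]
  bar ((0.44992703199386597, 0.30029159784317017), (0.08643107861280441, 0.10616183280944824), 70.91588592529297) 0.054765187894335154
0.67 [418. 244. 438. 269.] ((0.38201871514320374, -0.2270132601261139), (0.046627115458250046, 0.054964110255241394), 81.6991958618164) [0.00926851 0.01119326 0.02557432]
  bar ((0.3820154070854187, -0.2272244691848755), (0.008935500867664814, 0.031471818685531616), 80.37418365478516) 0.028156373672343138
0.58 [416. 205. 439. 229.] ((0.5021687150001526, -0.21506834030151367), (0.0788312628865242, 0.06575638800859451), 88.86185455322266) [0.01002027 0.01391558 0.03648782]
  bar ((0.502037763595581, -0.21642741560935974), (0.009432346560060978, 0.04676956310868263), 0.4716356098651886) 0.04172267174229538
0.52 [293. 1
[... 478 characters left out ...]
 carton [300.8 158.3] 0.51 [[0.673 0.172 0.034]]
top    tip capacitor [333.  191.2] 0.72 [[0.57  0.072 0.056]]
top    tip capacitor [342.2 157.3] 0.47 [[0.682 0.043 0.004]]
side    tip cover [267.4 304.5] 0.94 [[0.417 0.316 0.047]]
side    tip cover [415.8 175.3] 0.64 [[ 0.487 -0.226  0.009]]
side    tip cover [297.7 182.6] 0.25 [[0.676 0.041 0.008]]
side    tip tab [322.2 185.5] 0.63 [[0.577 0.034 0.079]]
side    tip nest_block [179.2 294.8] 0.56 [[0.575 0.452 0.017]]
side    tip carton [258.8 206.3] 0.84 [[0.654 0.179 0.038]]
side    tip capacitor [295.6 181.1] 0.51 [[0.678 0.045 0.015]]
1.1 [ 0.22476355 -0.58320423  0.2453191 ] [9.83137505e-01 1.82867836e-01 2.18870105e-05 2.68908865e-05]
```

View pics/top0.png

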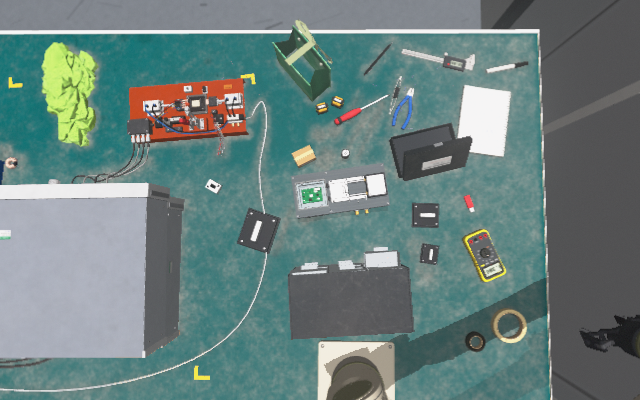

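View pics/topz.png

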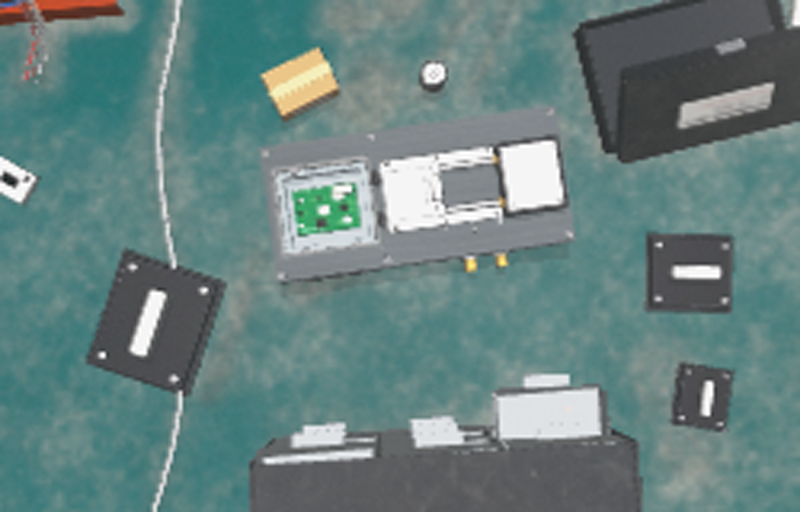

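View pics/side1.png

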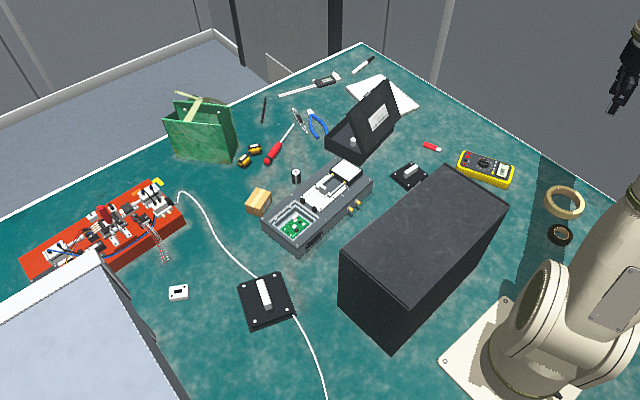

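Cover candidates in the top view: large (257,232), bar about 60 mm; middle (428,217), panel 66x79 with a 47 mm bar; small (430,254), 47x55. The middle one at (428,217) matches the description. The open-lidded black case at (430,152) and the carton at (304,156) are only look-alikes. In the side view the box is at about (315,205) and the tab at (322,185).

```bash
python3 - <<'E'
from h import *
c,p,d=cam('top'); P=cloud(c,d); X,Y,Z=P[...,0],P[...,1],P[...,2]
cv2.imwrite('pics/crop_cover.png',cv2.resize(p[190:280,390:470,::-1],(533,600),interpolation=cv2.INTER_CUBIC))
def rect(m,name):
    q=P[m].astype(np.float32); r=cv2.minAreaRect(q[:,:2]); print(name,len(q),np.round(r[0],4),np.round(r[1],4),round(r[2],2),np.nanpercentile(q[:,2],[5,50,95,100]).round(3))
reg=(X>.45)&(X<.66)&(Y>-.13)&(Y<.24)
m=reg&(Z>.035)&(Z<.1)
n,l,s,_=cv2.connectedComponentsWithStats(m.astype(np.uint8)); k=1+np.argmax(s[1:,4]); rect(l==k,'lightbox')
rect(reg&(Z>.063)&(Z<.074),'z63-74'); rect(reg&(Z>.074),'tab')
reg2=(X>.44)&(X<.56)&(Y<-.15)&(Y>-.29)
rect(reg2&(Z>.008),'cover panel');rect(reg2&(Z>.024),'cover bar')
# obstacles
m=(Z>.06)&(Y<.3)&(X>.1)
n,l,s,_=cv2.connectedComponentsWithStats(m.astype(np.uint8))
for k in range(1,n):
    if s[k,4]>25: rect(l==k,'obst')
E
```

```text
Traceback (most recent call last):
cv2.error: OpenCV(4.12.0) /io/opencv/modules/imgproc/src/convhull.cpp:143: error: (-215:Assertion failed) total >= 0 && (depth == CV_32F || depth == CV_32S) in function 'convexHull'
```

View pics/crop_cover.png

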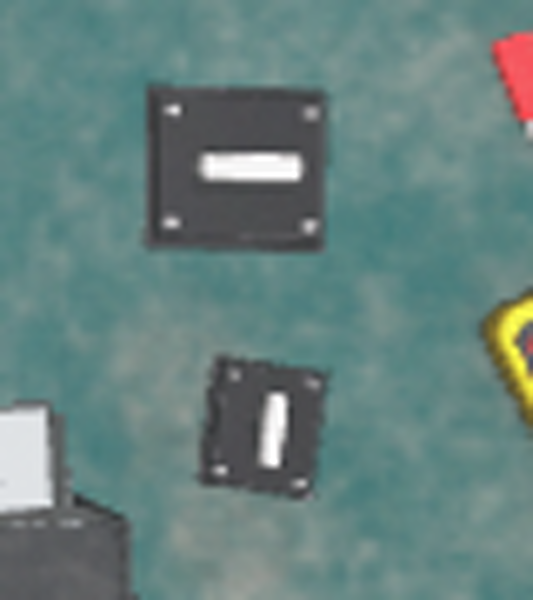

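The crop shows the middle cover at about (237,168) in crop pixels, with its bar along world y, and the clearly smaller one at (265,428). The choice stands.

```bash
python3 - <<'E'
from h import *
c,p,d=cam('top'); P=cloud(c,d); X,Y,Z=P[...,0],P[...,1],P[...,2]
def rect(m,name):
    q=P[m]
    if len(q)<3: print(name,len(q));return
    r=cv2.minAreaRect(np.ascontiguousarray(q[:,:2],np.float32)); print(name,len(q),np.round(r[0],4),np.round(r[1],4),round(r[2],2),np.nanpercentile(q[:,2],[5,50,95,100]).round(3),q.mean(0).round(4))
reg=(X>.45)&(X<.66)&(Y>-.13)&(Y<.24)
m=reg&(Z>.035)&(Z<.1)
n,l,s,_=cv2.connectedComponentsWithStats(m.astype(np.uint8)); k=1+np.argmax(s[1:,4]); rect(l==k,'lightbox')
rect(reg&(Z>.063)&(Z<.074),'z63-74'); rect(reg&(Z>.076),'tab')
reg2=(X>.44)&(X<.56)&(Y<-.15)&(Y>-.29)
rect(reg2&(Z>.008),'cover panel');rect(reg2&(Z>.024),'cover bar')
m=(Z>.06)&(Y<.3)&(X>.1)
n,l,s,_=cv2.connectedComponentsWithStats(m.astype(np.uint8))
for k in range(1,n):
    if s[k,4]>25: rect(l==k,'obst')
E
```

```text
lightbox 3405 [0.5732 0.0504] [0.1327 0.2856] 8.44 [0.044 0.051 0.07  0.086] [0.5758 0.0353 0.0527]
z63-74 477 [0.5811 0.0027] [0.0677 0.1769] 8.45 [0.064 0.068 0.072 0.074] [ 0.5887 -0.0482  0.0682]
tab 65 [ 0.61   -0.0474] [0.0261 0.1881] 24.7 [0.078 0.132 0.175 0.176] [ 0.6255 -0.0762  0.1255]
cover panel 555 [ 0.4995 -0.229 ] [0.1122 0.0702] 84.23 [0.009 0.014 0.035 0.039] [ 0.5015 -0.2145  0.0159]
cover bar 61 [ 0.502 -0.216] [0.0094 0.0471] 0.11 [0.032 0.035 0.038 0.039] [ 0.5019 -0.2152  0.0351]
obst 15283 [ 0.6329 -0.6185] [0.2152 1.0651] 89.84 [0.07  0.154 0.345 0.431] [ 0.6244 -0.7038  0.1647]
obst 1742 [0.9593 0.1588] [0.1727 0.1117] 40.92 [0.068 0.133 0.164 0.18 ] [0.956  0.1582 0.1253]
obst 2007 [ 0.6586 -0.221 ] [0.074  0.1918] 14.02 [0.074 0.137 0.175 0.182] [ 0.658  -0.2184  0.1324]
obst 495 [ 0.5852 -0.0252] [0.0677 0.122 ] 8.45 [0.062 0.068 0.072 0.076] [ 0.59   -0.0502  0.068 ]
obst 9174 [0.295 0.031] [0.2102 0.3095] 3.94 [0.102 0.236 0.239 0.247] [0.2833 0.0247 0.2227]
```

```bash
python3 -m pendant '[[0,0,-1,0,0,0,0],[0.5,-0.3,-1.6,0,0,-0.5,0],[1.7,-1,-1.6,0,0,-1.8,0],[2.8,-1.7,-1.6,0,0,-3.1,0],[3.9,-2.4,-1.6,0,0,-4.4,0],[5,-3.1,-1.6,0,0,-5.6,0],[6,-3.7,-1.2,0,0,-6.8,0],[7,-4.4,-0.6,0,0,-8,0],[7.82,-4.87,0,0,0,-8.61,0],[7.82,-4.87,0.4,0,0,-8.61,0]]'
python3 - <<'E'
from h import *
o=manip.get_obs();print(o['clock'],o['position'],o['ee_rot'],o['joint_pos'],o['ft_force'],manip.tip_reach)
E
```

```text
clock: 2.45
position: [0.5039, -0.2112, 0.2244]
ee_rot: [0.705, 0.709, 0.001, -0.0]
ft_force: [-1.6, -0.5, -0.0]
grip_width: 0.502
grasp_force: 0.0
2.45 [ 0.5039072  -0.21119549  0.22442891] [ 7.04828781e-01  7.09377085e-01  7.17199389e-04 -1.62079491e-04] [ 0.74541581  0.20897888 -0.48934619  1.67949148  0.10055731  1.2780296
  0.24250227] [-1.56192719 -0.5043858  -0.03912294] 0.014
```

```bash
python3 - <<'E'
from h import *
c,p,d=cam('wrist'); P=cloud(c,d); cv2.imwrite('pics/w1.png',p[:,:,::-1])
o=manip.get_obs();print(o['clock'],o['position'],o['ee_rot'])
Z=P[...,2]; reg=(P[...,0]>.44)&(P[...,0]<.56)&(P[...,1]<-.15)&(P[...,1]>-.28)
for lo,hi in((.007,.022),(.026,.045)):
    q=P[reg&(Z>lo)&(Z<hi)]; r=cv2.minAreaRect(np.ascontiguousarray(q[:,:2],np.float32)); print(r,np.percentile(q[:,2],[5,50,95]))
for r in manip.tip_of('cover','wrist')[:3]: print(r, pt_z(c,r['pixel'],0))
E
```

```text
2.5 [ 0.50233417 -0.21138153  0.2209483 ] [ 7.05519251e-01  7.08687013e-01 -1.97656080e-04 -2.29441008e-03]
((0.5014188885688782, -0.21632854640483856), (0.07837112247943878, 0.06571830809116364), 88.6823501586914) [0.01172744 0.01297958 0.01425247]
((0.5013303160667419, -0.21592135727405548), (0.01193308550864458, 0.04548605531454086), 7.25698919268325e-05) [0.03265948 0.03462556 0.03611275]
{'pixel': [319.1, 170.4], 'p': 0.93} [[ 0.49966051 -0.21749318  0.        ]]
{'pixel': [202.9, 181.7], 'p': 0.68} [[ 0.3813985  -0.22984742  0.        ]]
```

View pics/w1.png

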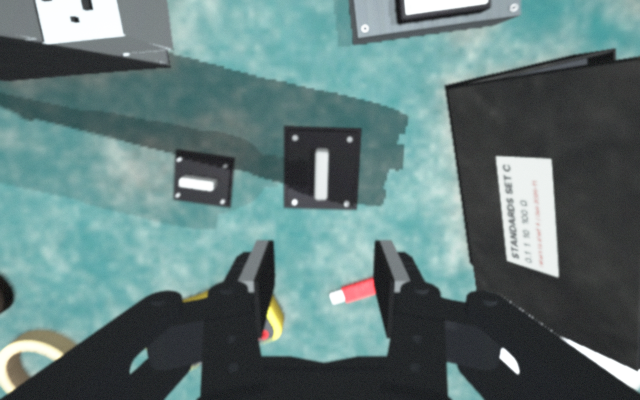

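The wrist view has the middle cover at (321,170) and the small one at (204,182). I'm descending onto the bar.

```bash
python3 -m pendant '[[0,0,0.4,0,0,0,-0.2],[0,0,0.9,0,0,0,-0.2],[0,0,1.4,0,0,0,-0.2],[0,0,1.9,0,0,0,-0.2],[0,0,2.4,0,0,0,-0.2],[0,0,2.8,0,0,0,-0.2],[0,0,3.1,0,0,0,-0.2],[0,0,3.3,0,0,0,-0.2],[0,0,3.3,0,0,0,-0.2],[0,0,3.3,0,0,0,-0.2]]'
```

```text
clock: 3.8
position: [0.5025, -0.2157, 0.0611]
ee_rot: [0.707, 0.707, 0.0, 0.001]
ft_force: [0.5, -0.3, -0.3]
grip_width: 0.399
grasp_force: 0.0
```

```bash
python3 -m pendant '[[0,-0.02,0.2,0,0,0,-0.2],[0,-0.02,0.4,0,0,0,-0.2],[0,-0.02,0.6,0,0,0,-0.2],[0,-0.02,0.6,0,0,0,-0.2],[0,-0.02,0.6,0,0,0,-1],[0,-0.02,0.6,0,0,0,-1],[0,-0.02,0.6,0,0,0,-1],[0,-0.02,0.6,0,0,0,-1],[0,-0.02,0.6,0,0,0,-1],[0,-0.02,0.6,0,0,0,-1]]' 60
```

```text
clock: 5.05
position: [0.5013, -0.2155, 0.0306]
ee_rot: [0.707, 0.707, 0.0, 0.0]
ft_force: [-0.3, 0.5, 5.9]
grip_width: 0.124
grasp_force: 59.8
```

```bash
python3 -m pendant '[[0,0,-0.4,0,0,0,-1],[0,0,-1.2,0,0,0,-1],[0,0,-2.2,0,0,0,-1],[0.2,0,-3.2,0,0,0,-1],[1,0.2,-4.2,0,0,-0.1,-1],[1.9,0.4,-4.4,0,0,-0.3,-1],[2.9,0.7,-4.4,0,0,-0.5,-1],[3.9,1,-4.4,0,0,-0.8,-1],[4.7,1.2,-4.4,0,0,-1.05,-1],[4.9,1.22,-4.4,0,0,-1.05,-1]]'
python3 -m pendant '[[0,0,0,0,0,0,-1],[0,0,0,0,0,0,-1],[0,0,0,0,0,0,-1],[0,0,0,0,0,0,-1],[0,0,0,0,0,0,-1],[0,0,0,0,0,0,-1],[0,0,0,0,0,0,-1],[0,0,0,0,0,0,-1],[0,0,0,0,0,0,-1],[0,0,0,0,0,0,-1]]'
python3 - <<'E'
from h import *
c,p,d=cam('wrist'); P=cloud(c,d); np.save('w2.npy',P); cv2.imwrite('pics/w2.png',p[:,:,::-1])
for t in ('well','tab','light_box'):
    for r in manip.tip_of(t,'wrist')[:2]: print(t,r,pt_z(c,r['pixel'],{'well':.036,'tab':.082,'light_box':.05}[t]))
E
```

```text
clock: 6.3
position: [0.562, 0.0331, 0.2512]
ee_rot: [0.652, 0.758, 0.001, -0.0]
ft_force: [-1.2, -0.9, -1.5]
grip_width: 0.124
grasp_force: 59.0
clock: 7.55
position: [0.5623, 0.0296, 0.2503]
ee_rot: [0.654, 0.757, -0.0, 0.0]
ft_force: [0.4, 0.2, -1.1]
grip_width: 0.12
grasp_force: 59.0
well {'pixel': [339.9, 46.0], 'p': 0.6} [[0.56079879 0.13968999 0.036     ]]
light_box {'pixel': [336.7, 130.7], 'p': 0.71} [[0.56885893 0.06627901 0.05      ]]
```

View pics/w2.png

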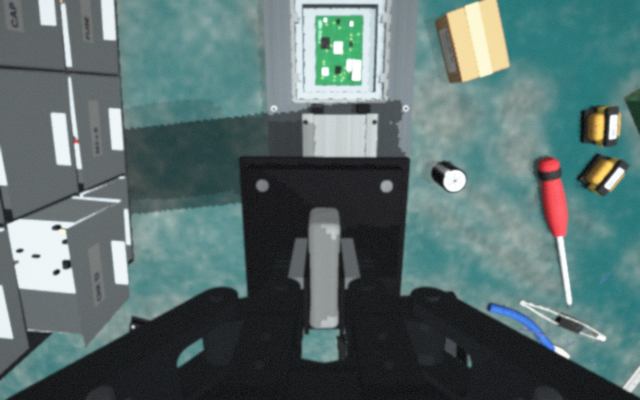

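```bash
python3 - <<'E'
from h import *
P=np.load('w2.npy'); o=manip.get_obs(); tcp=np.array(o['position']); print(tcp,o['ee_rot'])
yaw=np.radians(8.44); ex=np.array([np.cos(yaw),np.sin(yaw)]); ey=np.array([-np.sin(yaw),np.cos(yaw)]); O=np.array([.5714,.0628])
q=(P[...,:2]-O); bx=q@ex*1e3; by=q@ey*1e3; Z=P[...,2]*1e3
for r in range(10,110,12):
    m=(Z[r]>45)&(Z[r]<56)&(abs(bx[r])<90); w=(Z[r]<45)&(Z[r]>15)&(abs(bx[r])<55)
    print(r,'by',by[r,338].round(1),'deck x',bx[r][m].min().round(1),bx[r][m].max().round(1),'well x',(bx[r][w].min().round(1),bx[r][w].max().round(1)) if w.any() else '')
for cc in range(300,376,12):
    w=(Z[:150,cc]<45)&(Z[:150,cc]>15); v=by[:150,cc][w]; print(cc,'bx',bx[50,cc].round(1),'well y min',v.min().round(1) if len(v) else '')
# held cover in tool frame
T=R.from_quat(o['ee_rot']).inv().apply((P-tcp).reshape(-1,3)).reshape(400,640,3)*1e3
for r in (162,175,190,210):
    m=(T[r,:,2]>5)&(T[r,:,2]<40)&(abs(T[r,:,1])<60); print('row',r,'tool y',T[r][m][:,1].min().round(1),T[r][m][:,1].max().round(1),'z',np.median(T[r][m][:,2]).round(1))
for cc in (250,262,280,370,395):
    k=(T[100:260,cc,2]>5)&(T[100:260,cc,2]<40); t=T[100:260,cc][k]; print('col',cc,'first x',t[:,0].max().round(1),'z',t[0,2].round(1),t[:, 2].min().round(1))
for lo,hi in((10,19),(22,32)):
    t=T[(T[...,2]>lo)&(T[...,2]<hi)&(abs(T[...,1])<60)&(abs(T[...,0])<60)]
    if len(t)>20: print(lo,np.percentile(t,[1,50,99],axis=0).round(1), cv2.minAreaRect(np.ascontiguousarray(t[:,:2],np.float32)))
E
```

```text
[0.56226619 0.02950009 0.25031987] [ 6.53756755e-01  7.56704765e-01 -5.32668791e-06  6.13468005e-05]
10 by 111.2 deck x -63.9 65.0 well x (np.float64(-39.9), np.float64(40.4))
22 by 100.1 deck x -64.4 64.4 well x (np.float64(-40.1), np.float64(40.9))
34 by 90.1 deck x -63.6 64.3 well x (np.float64(-41.1), np.float64(41.2))
46 by 79.1 deck x -64.3 64.4 well x (np.float64(-40.5), np.float64(40.8))
58 by 68.8 deck x -63.7 65.8 well x (np.float64(-39.9), np.float64(40.4))
70 by 57.9 deck x -64.4 65.3 well x (np.float64(-40.1), np.float64(41.5))
82 by 47.1 deck x -64.8 65.4 well x (np.float64(-40.2), np.float64(41.0))
94 by 36.0 deck x -64.2 64.5 well x (np.float64(-40.5), np.float64(40.0))
106 by 25.7 deck x -64.6 64.8 well x 
300 bx -35.1 well y min 31.7
312 bx -24.8 well y min 30.8
324 bx -13.4 well y min 30.8
336 bx -2.3 well y min 31.7
348 bx 9.0 well y min 31.6
360 bx 20.3 well y min 31.7
372 bx 32.1 well y min 30.8
row 162 tool y -37.1 38.0 z 27.8
row 175 tool y -37.7 37.9 z 17.8
row 190 tool y -37.4 38.0 z 17.8
row 210 tool y -37.8 37.8 z 17.8
col 250 first x 41.5 z 30.9 16.4
col 262 first x 41.4 z 28.7 15.7
col 280 first x 41.3 z 28.8 5.8
col 370 first x 41.2 z 29.7 16.5
col 395 first x 41.0 z 30.6 16.3
10 [[-17.5 -32.3  13.5]
 [ 20.8  -0.1  17.8]
 [ 38.1  32.5  18.9]] ((-0.5391311645507812, 0.11040878295898438), (78.1871337890625, 66.2103042602539), 0.2921611964702606)
22 [[-25.8 -37.7  22.5]
 [ 38.1   0.8  27.8]
 [ 41.4  38.   30.4]] ((7.1313934326171875, 0.16490936279296875), (68.82042694091797, 76.7093276977539), 0.3957814574241638)
```

```bash
python3 -m pendant '[[0.4,0.05,0,0,0,0,-1],[1,0.12,0,0,0,0,-1],[1.6,0.2,0.2,0,0,0,-1],[2.1,0.28,0.6,0,0,0,-1],[2.14,0.28,1.2,0,0,0,-1],[2.14,0.28,1.8,0,0,0,-1],[2.14,0.28,2.3,0,0,0,-1],[2.14,0.28,2.7,0,0,0,-1],[2.14,0.28,2.8,0,0,0,-1],[2.14,0.28,2.8,0,0,0,-1]]'
python3 - <<'E'
from h import *
o=manip.get_obs(); print(o['position'],o['ee_rot'],o['ft_force'])
e=np.array(o['position'])-[.5606,.1376,0]; t=R.from_quat(o['ee_rot']).inv().apply(e)*1e3; print('tool err mm',t[:2], 'yaw x', np.degrees(np.arctan2(*R.from_quat(o['ee_rot']).as_matrix()[[1,0],0])))
c,p,d=cam('wrist'); cv2.imwrite('pics/w3.png',p[:,:,::-1])
E
```

```text
clock: 9.0
position: [0.5608, 0.1376, 0.1107]
ee_rot: [0.654, 0.757, 0.0, 0.0]
ft_force: [-0.0, -0.1, -0.6]
grip_width: 0.126
grasp_force: 59.0
[0.56079459 0.13758149 0.11068979] [6.53711689e-01 7.56743672e-01 1.79005656e-04 9.67460661e-05] [-0.04242755 -0.09871249 -0.578768  ]
tool err mm [-0.03689     0.23382675] yaw x 98.35592802367333
```

```bash
python3 -m pendant '[[0,0,0.15,0,0,0,-1],[0,0,0.3,0,0,0,-1],[0,0,0.4,0,0,0,-1],[0,0,0.5,0,0,0,-1],[0,0,0.55,0,0,0,-1],[0,0,0.6,0,0,0,-1],[0,0,0.65,0,0,0,-1],[0,0,0.7,0,0,0,-1],[0,0,0.7,0,0,0,-1],[0,0,0.7,0,0,0,-1]]'
```

```text
clock: 10.3
position: [0.5606, 0.1374, 0.0754]
ee_rot: [0.654, 0.757, 0.0, 0.0]
ft_force: [0.2, 0.3, -1.1]
grip_width: 0.126
grasp_force: 59.0
```

```bash
python3 -m pendant '[[0,0,0.03,0,0,0,-1],[0,0,0.06,0,0,0,-1],[0,0,0.09,0,0,0,-1],[0,0,0.12,0,0,0,-1],[0,0,0.15,0,0,0,-1],[0,0,0.18,0,0,0,-1],[0,0,0.18,0,0,0,-1],[0,0,0.18,0,0,0,-1],[0,0,0.18,0,0,0,-1],[0,0,0.18,0,0,0,-1]]'
```

```text
clock: 11.55
position: [0.5605, 0.1373, 0.0667]
ee_rot: [0.654, 0.757, -0.0, 0.0]
ft_force: [-3.5, -1.3, 7.0]
grip_width: 0.128
grasp_force: 60.8
```

```bash
python3 -m pendant '[[0,0,0.02,0,0,0,-1],[0,0,0.04,0,0,0,-1],[0,0,0.06,0,0,0,-1],[0,0,0.08,0,0,0,-1],[0,0,0.08,0,0,0,-1],[0,0,0.08,0,0,0,-1],[0,0,0.08,0,0,0,-1],[0,0,0.08,0,0,0,-1],[0,0,0.08,0,0,0,-1],[0,0,0.08,0,0,0,-1]]'
```

```text
clock: 12.8
position: [0.5606, 0.1373, 0.0665]
ee_rot: [0.654, 0.757, -0.001, 0.001]
ft_force: [-22.5, -8.6, 50.6]
grip_width: 0.131
grasp_force: 66.9
```

```bash
python3 -m pendant '[[0,0,-0.04,0,0,0,-1],[0,0,-0.08,0,0,0,-1],[0,0,-0.09,0,0,0,-1],[0,0,-0.09,0,0,0,-1],[0,0,-0.09,0,0,0,-0.4],[0,0,-0.09,0,0,0,-0.4],[0,0,-0.09,0,0,0,-0.4],[0,0,-0.3,0,0,0,-0.4],[0,0,-0.8,0,0,0,-0.4],[0,0,-1.2,0,0,0,-0.4]]'
python3 -m pendant '[[-0.5,0,-0.8,0,0,0,-0.4],[-1.2,0,-1.3,0,0,0,-0.4],[-2,0,-1.7,0,0,0,-0.4],[-2,0,-1.7,0,0,0,-0.4],[-2,0,-1.7,0,0,0,-0.4],[-2,0,-1.7,0,0,0,-0.4],[-2,0,-1.7,0,0,0,-0.4],[-2,0,-1.7,0,0,0,-0.4],[-2,0,-1.7,0,0,0,-0.4],[-2,0,-1.7,0,0,0,-0.4]]'
python3 - <<'E'
from h import *
o=manip.get_obs(); print(o['position'],o['ee_rot'],o['ft_force'])
c,p,d=cam('wrist'); P=cloud(c,d); np.save('w4.npy',P); cv2.imwrite('pics/w4.png',p[:,:,::-1])
yaw=np.radians(8.44); ex=np.array([np.cos(yaw),np.sin(yaw)]); ey=np.array([-np.sin(yaw),np.cos(yaw)]); O=np.array([.5716,.0628])
q=(P[...,:2]-O); bx=q@ex*1e3; by=q@ey*1e3; Z=P[...,2]*1e3
for n,m in (('panel',(abs(bx)<31)&(abs(by-75)<37)&(abs(bx)>9)),('deck',(abs(bx)>46)&(abs(bx)<62)&(abs(by-75)<37))):
    A=np.c_[bx[m],by[m]-75,np.ones(m.sum())]; print(n,m.sum(),np.linalg.lstsq(A,Z[m],rcond=None)[0].round(4),np.median(Z[m]))
m=(Z>62)&(abs(bx)<20)&(by>30); r=cv2.minAreaRect(np.c_[bx[m],by[m]].astype(np.float32)); print('bar',r)
m=(Z>75)&(Z<90)&(abs(bx)<20)&(by<0)&(by>-70); print('tab',m.sum(),np.percentile(np.c_[bx[m],by[m],Z[m]],[2,50,98],axis=0).round(1) if m.any() else '')
for r in manip.tip_of('tab','wrist')[:2]: print(r,pt_z(c,r['pixel'],.082))
E
```

```text
clock: 14.05
position: [0.5608, 0.1377, 0.124]
ee_rot: [0.654, 0.757, 0.0, 0.0]
ft_force: [0.2, 0.1, 0.0]
grip_width: 0.298
grasp_force: 0.0
clock: 15.3
position: [0.5751, 0.0386, 0.2073]
ee_rot: [0.654, 0.757, -0.0, 0.0]
ft_force: [0.3, -0.2, 0.1]
grip_width: 0.301
grasp_force: 0.0
[0.57508195 0.03855063 0.20728344] [ 6.53699357e-01  7.56754353e-01 -9.43153319e-06  2.08847943e-05] [ 0.32095134 -0.23974827  0.14301938]
panel 5924 [-1.00000e-03  1.00000e-03  4.89688e+01] 48.956286762291
deck 4294 [-9.00000e-04  5.00000e-04  4.89395e+01] 48.946724850479214
bar ((0.07678508758544922, 74.65739440917969), (46.17461395263672, 12.02186393737793), 89.58655548095703)
tab 310 [[ -9.4 -32.7  75.5]
 [  0.2 -28.5  80.7]
 [  9.8 -25.5  82.1]]
```

View pics/w4.png

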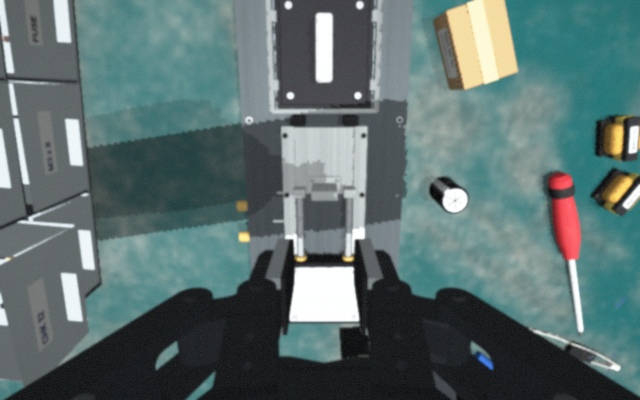

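The cover is seated, flush and level: panel and deck are both at 48.9 mm with zero tilt. The shutter is shut and the tab shows at (323,187). I'm turning 90° over the tab.

```bash
python3 -m pendant '[[-0.03,0,0,0,0,1.2,-0.4],[-0.05,0,0,0,0,2.5,-0.4],[-0.08,0,0,0,0,3.8,-0.4],[-0.11,0,0,0,0,5.1,-0.4],[-0.11,0,0,0,0,6.4,-0.4],[-0.11,0,0,0,0,7.7,-0.4],[-0.11,0,0,0,0,9,-0.4],[-0.11,0,0.3,0,0,10.2,-0.4],[-0.11,0,0.6,0,0,11.25,-0.4],[-0.11,0,0.9,0,0,11.25,-0.4]]'
python3 -m pendant '[[0,0,0.3,0,0,0,-0.4],[0,0,0.5,0,0,0,-0.4],[0,0,0.6,0,0,0,-0.4],[0,0,0.6,0,0,0,-0.4],[0,0,0.6,0,0,0,-0.4],[0,0,0.6,0,0,0,-0.4],[0,0,0.6,0,0,0,-0.4],[0,0,0.6,0,0,0,-0.4],[0,0,0.6,0,0,0,-0.4],[0,0,0.6,0,0,0,-0.4]]'
python3 - <<'E'
from h import *
o=manip.get_obs(); print(o['position'],o['ee_rot'],o['joint_pos'])
r=R.from_quat(o['ee_rot']); e=np.array([.5760,.0331,.078])-o['position']; print('tool delta units',r.inv().apply(e)/.05,'tool x angle',np.degrees(np.arctan2(*r.as_matrix()[[1,0],0])))
E
```

```text
clock: 16.65
position: [0.5759, 0.0331, 0.1618]
ee_rot: [0.997, 0.073, 0.0, 0.0]
ft_force: [0.3, -0.5, 0.1]
grip_width: 0.3
grasp_force: 0.0
clock: 17.9
position: [0.5759, 0.0331, 0.1323]
ee_rot: [0.997, 0.073, 0.0, 0.0]
ft_force: [1.1, 0.2, 0.6]
grip_width: 0.297
grasp_force: 0.0
[0.57588754 0.03305132 0.13230971] [9.97343993e-01 7.28351391e-02 2.45946785e-05 4.03918969e-05] [ 0.23527977  0.35278859 -0.44675017  1.70819685  0.16684943  1.11827788
 -1.68569437]
tool delta units [ 2.31990626e-03 -7.27972818e-04  1.08619428e+00] tool x angle 8.353689379857235
```

```bash
python3 -m pendant '[[0,0,0.3,0,0,0,-0.4],[0,0,0.6,0,0,0,-0.4],[0,0,0.85,0,0,0,-0.4],[0,0,1,0,0,0,-0.4],[0,0,1.09,0,0,0,-0.4],[0,0,1.09,0,0,0,-0.4],[0,0,1.09,0,0,0,-0.4],[0,0,1.09,0,0,0,-0.4],[0,0,1.09,0,0,0,-0.4],[0,0,1.09,0,0,0,-0.4]]'
python3 -m pendant '[[0,0,0,0,0,0,-0.6],[0,0,0,0,0,0,-0.8],[0,0,0,0,0,0,-1],[0,0,0,0,0,0,-1],[0,0,0,0,0,0,-1],[0,0,0,0,0,0,-1],[0,0,0,0,0,0,-1],[0,0,0,0,0,0,-1],[0,0,0,0,0,0,-1],[0,0,0,0,0,0,-1]]' 60
```

```text
clock: 19.15
position: [0.576, 0.033, 0.0779]
ee_rot: [0.997, 0.073, 0.0, 0.0]
ft_force: [0.5, 0.1, 0.8]
grip_width: 0.298
grasp_force: 0.0
clock: 20.4
position: [0.5759, 0.033, 0.0779]
ee_rot: [0.997, 0.073, 0.0, 0.0]
ft_force: [-3.0, 2.8, 5.7]
grip_width: 0.076
grasp_force: 60.3
```

```bash
python3 -m pendant '[[0,0.05,0,0,0,0,-1],[0,0.11,0,0,0,0,-1],[0,0.17,0,0,0,0,-1],[0,0.23,0,0,0,0,-1],[0,0.29,0,0,0,0,-1],[0,0.35,0,0,0,0,-1],[0,0.4,0,0,0,0,-1],[0,0.45,0,0,0,0,-1],[0,0.48,0,0,0,0,-1],[0,0.5,0,0,0,0,-1]]'
python3 -m pendant '[[0,0,0,0,0,0,-1],[0,0,0,0,0,0,-1],[0,0,0,0,0,0,-1],[0,0,0,0,0,0,-1],[0,0,0,0,0,0,-1],[0,0,0,0,0,0,-1],[0,0,0,0,0,0,-1],[0,0,0,0,0,0,-1],[0,0,0,0,0,0,-1],[0,0,0,0,0,0,-1]]'
python3 - <<'E'
from h import *
o=manip.get_obs(); 
ey=np.array([-np.sin(np.radians(8.44)),np.cos(np.radians(8.44))])
print('by of tcp mm',(np.array(o['position'])[:2]-[.5716,.0628])@ey*1e3,o['ft_force'])
c,p,d=cam('wrist'); cv2.imwrite('pics/w5.png',p[:,:,::-1])
P=cloud(c,d);np.save('w5.npy',P)
c,p,d=cam('top'); cv2.imwrite('pics/t5.png',cv2.resize(p[150:230,280:400,::-1],(780,520),interpolation=cv2.INTER_CUBIC))
E
```

```text
clock: 21.65
position: [0.5794, 0.0093, 0.0779]
ee_rot: [0.997, 0.073, 0.0, -0.001]
ft_force: [-3.7, 6.9, 4.9]
grip_width: 0.076
grasp_force: 60.4
clock: 22.9
position: [0.5795, 0.0093, 0.0779]
ee_rot: [0.997, 0.073, 0.0, -0.0]
ft_force: [-3.0, 6.5, 5.9]
grip_width: 0.081
grasp_force: 60.4
by of tcp mm -54.11135109853862 [-3.02468604  6.49892858  5.89208438]
```

View pics/w5.png

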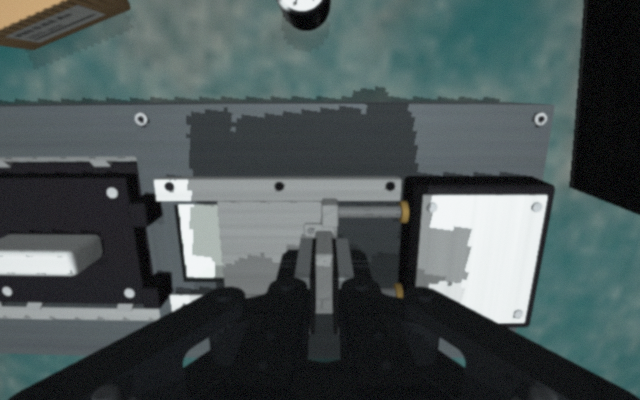

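```bash
python3 -m pendant '[[0,0.01,0,0,0,0,-1],[0,0.02,0,0,0,0,-1],[0,0.02,0,0,0,0,-1],[0,0.02,0,0,0,0,-1],[0,0.02,0,0,0,0,-1],[0,0.02,0,0,0,0,-1],[0,0.02,0,0,0,0,-1],[0,0.02,0,0,0,0,-1],[0,0.02,0,0,0,0,-1],[0,0.02,0,0,0,0,-1]]'
python3 - <<'E'
from h import *
o=manip.get_obs(); print(o['position'],o['joint_velocities'].__abs__().max() if hasattr(o['joint_velocities'],'__abs__') else '')
ey=np.array([-np.sin(np.radians(8.44)),np.cos(np.radians(8.44))]); ex=np.array([ey[1],-ey[0]]); O=np.array([.5716,.0628])
print('by of tcp mm',(np.array(o['position'])[:2]-O)@ey*1e3,o['ft_force'])
P4=np.load('w4.npy'); c,p,d=cam('wrist'); P=cloud(c,d)
g=cv2.cvtColor(p,cv2.COLOR_RGB2GRAY)
for n,A in(('shut',P4),('now',P)):
    q=A[...,:2]-O; bx=q@ex*1e3; by=q@ey*1e3; Z=A[...,2]*1e3
    print(n)
    for b in range(8,-95,-3):
        m=(abs(bx-22)<8)&(abs(by-b)<1.5); m2=(abs(bx-14)<3)&(abs(by-b)<1.5)
        if m2.any(): print(b,np.median(Z[m2]).round(1),end=' | ')
    print()
a=p[180:300,150:420,::-1]; s=manip.camera('side')[0][140:230,270:390,::-1]
cv2.imwrite('pics/s6.png',np.vstack([cv2.resize(a,(640,284)),cv2.resize(s,(400,300)) @ np.eye(3) if 0 else cv2.copyMakeBorder(cv2.resize(s,(400,300)),0,0,0,240,cv2.BORDER_CONSTANT)]))
E
```

```text
clock: 24.25
position: [0.5796, 0.0084, 0.0779]
ee_rot: [0.997, 0.073, 0.0, -0.001]
ft_force: [-3.3, 6.6, 5.2]
grip_width: 0.074
grasp_force: 60.4
[0.57959885 0.00840133 0.07792758] 0.0018851948982170114
by of tcp mm -54.983558678245345 [-3.31128866  6.59718036  5.20706297]
shut
8 53.0 | 5 53.0 | 2 52.9 | -1 52.9 | -4 285.9 | -7 274.8 | -10 272.3 | -13 236.3 | -16 221.3 | -19 229.0 | -22 226.7 | -25 225.2 | -28 224.2 | -31 225.9 | -34 220.3 | -37 219.6 | -40 49.0 | -43 48.8 | -46 49.2 | -49 48.8 | -52 48.9 | -55 48.7 | -58 49.0 | -61 48.9 | -64 49.0 | -67 48.8 | -70 49.1 | -73 48.7 | -76 49.0 | -79 49.3 | -82 49.0 | -85 48.9 | -88 49.5 | -91 60.3 | -94 67.6 | 
now
8 44.5 | 5 147.8 | 2 146.8 | -1 146.1 | -4 143.4 | -7 142.4 | -10 140.3 | -13 138.2 | -16 130.9 | -19 126.3 | -22 121.6 | -25 118.5 | -28 115.2 | -31 113.6 | -34 53.8 | -37 134.4 | -40 118.7 | -43 120.4 | -46 115.0 | -49 121.5 | -52 141.9 | -55 144.5 | -58 144.1 | -61 134.5 | -64 117.2 | -67 121.3 | -70 127.4 | -73 134.7 | -76 49.6 | -79 115.0 | -82 114.9 | -85 117.1 | -88 120.9 | -91 121.8 | -94 127.6 |
```

View pics/s6.png

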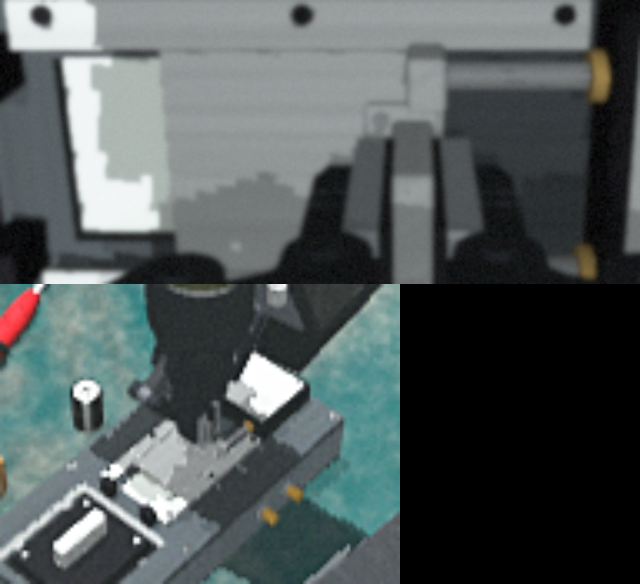

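View pics/t5.png

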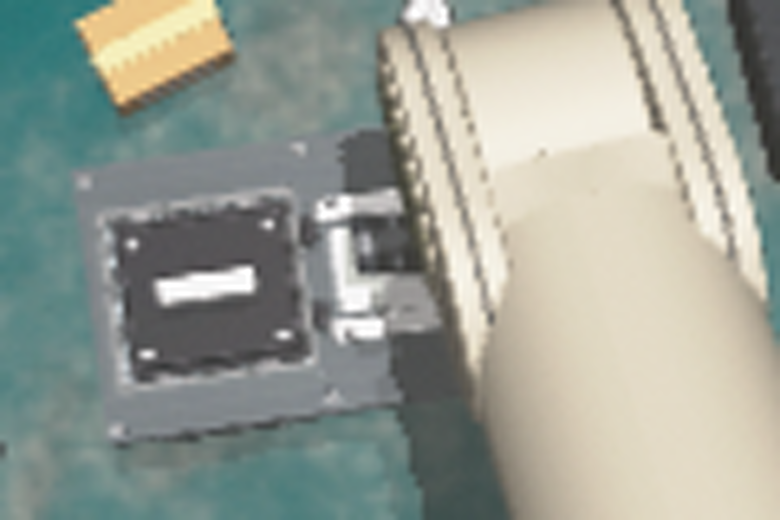

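The picture shows the plate drawn back and held by the tab. The tab is at y -55.0 mm and the spring force along the travel is 7.0 N, which is the given value for half. The cover is still seated and the arm is steady.

```bash
python3 -c "
from workcell import manip
print(manip.hand_in())"
```

```text
the job is handed in; nothing more can be done
None
```

The job is handed in: the middle-sized cover is snapped home, flush and level, and the shutter is still held steady by its tab at half travel (25 mm, 7 N spring force), with the bystander parts not touched; the one thing to note is that the press peaked at about 51 N at the wrist.

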